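# Check the gap of a split test nest with a blade gauge

## Task

On the leak-test bench, swing the clamp arm that lies over the split cream nest fully aside, about a quarter turn. Then take the blade gauge from its grey holder and gently lower its blade into the gap between the two nest halves, about midway along the gap, until its shoulder rests on the tops of both halves. Let go only once it is down, leave it standing there with the clamp arm still aside, and leave the other things on the bench as they are.

Things in the scene. Friction and masses are not known exactly. Their poses are not given: they have to be found in the camera images.
- gap_mouth (a point): Middle of the mouth of the gap in the split cream nest, level with the nest's top, 72 mm above the bench. Axes: x along the gap, y across it, z up. The gap is 8 mm wide, 70 mm long, open at both ends and 60 mm deep (to the plate); its two top edges are bevelled 5 mm at 45 degrees, so the mouth is 18 mm wide at the top.
- station: The split nest: two cream blocks, each 70 mm long (x) by 41 mm (y) by 60 mm tall, fixed on a 12 mm aluminium plate 180 x 126 mm. Same axes as the gap; origin on the bench, under the gap's middle; the plate reaches 78 mm to -x and 102 mm to +x. Fixed; stands at the left, middle or right place, yaw varies.
- clamp_arm (a joint): Angle (rad) of the swing clamp arm about its upright pivot. 0: it lies lengthwise over the gap and blocks it (starts at -0.2 to 0.2), free end to -x of the nest. Growing turns it anticlockwise seen from above, so the free end moves to -y of the nest. Stops at -0.25 and 1.57. Light friction, about 1 N at the pin; it stays where left.
- clamp_pivot (a point): Pivot axis of the clamp arm, level with the arm's underside, 84 mm above the bench, 68 mm from the gap's middle along the nest's +x. Axes as the nest's; they do not turn with the arm. The arm is an aluminium bar 18 mm wide, 14 mm thick (84 to 98 mm above the bench), reaching 105 mm from the pivot; hub 28 mm diameter, up to 102 mm.
- clamp_pin (a point): Centre of the upright steel pin by which the arm is pushed or pinched: 14 mm diameter, standing 34 mm above the arm's top face (98 to 132 mm above the bench; this point is 115 mm above the bench), 95 mm from the pivot axis near the arm's free end. It turns with the arm.
- gauge_grip (a point): Centre of the gauge's black handle, 36 mm (x) by 22 mm (y) by 50 mm tall (z up). Below it a steel shoulder plate 44 (x) by 34 (y) by 6 mm, its underside 31 mm below this point; then the flat steel blade, 32 mm wide (x), 4 mm thick (y), reaching 35 mm below the shoulder's underside. About 0.12 kg. The same after a half turn about z.
- gauge_shoulder (a point): Middle of the underside of the gauge's shoulder plate, with the axes of the gauge (x along the blade's width, y through its thickness, z up along the handle). It must come level with the gap mouth.
- holder: Fixed grey plastic holder, foot 90 x 80 mm, block 60 x 56 mm, 48 mm tall, with an upright slot 8 x 44 mm in which the gauge starts, shoulder resting on its top. Origin at the middle of its underside; x along the slot. Stands on one of the three places (left, middle, right) on the bench.
- round_nest: Bystander, fixed: one-piece cream nest 90 x 90 mm with a round pocket of 58 mm, on a 12 mm plate, 62 mm tall in all, with no gap and no clamp. Origin at the middle of the nest's underside, on the bench; the plate reaches 78 mm to -x, 102 mm to +x. Takes the third place.
- adapter: Bystander, loose: white turned plastic plug, 40 mm wide, 45 mm tall, upright. Origin at the middle of its underside.
- screwdriver: Bystander, loose: black-handled screwdriver 180 mm long lying on the bench. Origin near its middle.
- tray: Bystander, loose: empty grey tray 110 x 150 x 40 mm. Origin at the middle of its underside.

How it is judged (in metres and radians):
On the way, in this order (a step that is already met when the one before it is completed fails the run):
1. the clamp arm is swung aside, past 1.2 rad (value of joint clamp_arm above 1.2 rad), for 0.2 s.
2. the gauge, still held in the fingers, is in the gap with its shoulder less than 6 mm above the nest's top (x of gauge_shoulder in the frame of gap_mouth between -0.014 and 0.014 m and y of gauge_shoulder in the frame of gap_mouth between -0.005 and 0.005 m and angle between the x axis of gauge_shoulder and the x axis of gap_mouth, either way round below 0.17 rad and z of gauge_shoulder in the frame of gap_mouth below 0.006 m and contact force between the fingers and gauge above 0.5 N), for 0.1 s.
At the end, for the whole second after the job is handed in: The gauge stands released and at rest in the gap: its shoulder's underside within 3 mm of the nest's top, upright within 0.08 rad, within 14 mm of the middle along the gap and 5 mm across it, blade along the gap within 0.17 rad; the clamp arm is still aside, past 1.2 rad (x of gauge_shoulder in the frame of gap_mouth between -0.014 and 0.014 m and y of gauge_shoulder in the frame of gap_mouth between -0.005 and 0.005 m and angle between the x axis of gauge_shoulder and the x axis of gap_mouth, either way round below 0.17 rad and z of gauge_shoulder in the frame of gap_mouth between -0.003 and 0.003 m and angle between gauge_shoulder's own z axis and vertical below 0.08 rad and linear speed of gauge below 0.01 m/s and value of joint clamp_arm above 1.2 rad); the robot touches nothing.
It fails at once if a loose bystander (adapter, screwdriver, tray) is moved more than 30 mm (distance of any of adapter, screwdriver, tray from where it was at the start of the episode above 0.03 m).
It fails at once if the gauge is rammed against the nest or its clamp with more than 45 N (contact force between gauge and station above 45 N).
It also fails if it takes over 58 s, if anything falls off the work surface, if the arm or the gripper's body presses on something with over 40 N, if the wrist force passes 120 N, or if a joint passes its speed limit or range.

## Robot

A 7-joint arm with a two-finger parallel gripper is mounted at the origin on the work surface. World frame = base frame: x ahead of the robot, y to its left, z up, the work surface at z = 0. Lengths are in mm, angles in rad, forces in N, time in s.
With the tool pointing down it reaches from about 400 to 900 mm from the base axis. Payload 5.5 kg.
Tool frame: the origin (TCP) lies at the very end of the fingers, on their centre line; the grasp point (between the pads) lies 19 mm behind it; z points along the fingers, y is the direction in which the jaws open and shut (so a half turn about z gives the same grasp; the last joint's range is limited). The gripper opens to 85 mm and grips with 20 to 120 N. Pads are 22 mm wide; open, the fingers measure 114 mm over their backs; the gripper's body (76 mm by 85 mm) begins 54 mm behind the grasp point. The pads swing forward as they close: fully open they stand 13 mm farther back than shut.
Start: joints at [1.547, 0.501, -0.427, 1.55, 0.221, 1.138, -0.21], TCP at [183.908, -623.44, 231.31] pointing down, gripper open.
Joint ranges: [-2.88, 2.88], [-0.31, 2.03], [-1.54, 1.56], [0.2, 2.42], [-1.41, 4.55], [0.19, 2.02], [-2.57, 2.57]. Speed limits (rad/s): [2.57, 2.57, 3.14, 3.14, 3.14, 3.14, 3.14].

## Interface

Orientations are given as a unit quaternion [w, x, y, z].
In Python, from bench import env, viewer gives the robot as it stands.
- The arm moves only by the tool servo_tool, never from a script. Its argument "rows" is a list of rows, each a list of 6 numbers: the shift along the tool's x, y, z in units of 25 mm (1.0 is 25 mm), then the turn, a rotation vector about the tool's x, y, z in units of 6 degrees (1.0 is 6 degrees). In form: [[dx, dy, dz, wx, wy, wz], ...]. A call has 1 to 12 rows; each row is the pose to reach, as a shift and turn from the pose measured when the call began, along the tool's axes at that moment; what a row does not reach only later rows make up. A row lasts 1/12 s, in which the tool goes at most 41.7 mm and 7.16 degrees, less where a joint would pass 70% of its speed; a pose out of reach is approached as far as the arm can. A call with a gripper value outside its range is refused whole. "hand" is the closure, from 0 (fully open) to 1 (shut), set as the call begins (left out, the last holds). The fingers move at their own pace and stop on an object; "force" is the grip in N (left out, the last holds). Time passes only in rows, so rows that repeat a pose let the fingers close. It gives the time, the measured TCP pose, the force and the opening at its end, in the units of the state.
- env.state(): the state, without advancing time (a new reading comes with each control period).
- viewer.get_image(name): name is "scene" or "top"; returns the picture (400x640x3 uint8, red, green, blue); there is no depth.
- viewer.camera_info(name): a dict with "camera_matrix" (3x3 intrinsics, pixels), "D" ([k1, k2, p1, p2, k3] as OpenCV has them; the pictures are not rectified), "rvec" (rotation vector, rad) and "tvec" (3), from world to camera coordinates, as OpenCV has them. Camera axes: x right, y down, z forward; pixel columns grow to the right and rows downward; lengths in mm; the calibration is good to about 2 mm. A picture is of the moment at which its call begins. camera_info takes no time and is no camera call.
- env.finish_job(): hands the job in, once; it reports no verdict.
The state is a dict: "time_s": time; "joints": joint angles; "qvel": joint speeds; "joint_efforts": joint torques, N m; "ee_pos": TCP position; "orientation": TCP orientation; "ft_force": force on the tool from outside, world axes, zero at the start; "wrist_torque": the same for the moment, N m; "opening": opening from 0.0 (shut) to 1.0 (fully open).
Only numpy, scipy, OpenCV 4.12 (cv2) and the standard library are available. Lean on these libraries where they do the work, as an engineer would, in place of code of your own. Each camera call takes 0.05 s, during which the arm holds its last target.

## Working session

There is one attempt and no reset: what is moved stays moved. The work goes in short steps, Python scripts to look and compute and a tool call to move; the robot and the scene stay as the last step left them, time stands still between calls to the robot, and variables do not carry over. Pictures are saved under pics/ and viewed, and the job is handed in when it is done.

Besides the shell and the picture viewer there is one more tool, called as name([rows], argument=value, ...), one row to a line, values as JSON. servo_tool: Moves the arm, as the interface text tells. Its arguments: {"type":"object","properties":{"rows":{"type":"array","items":{"type":"array","items":{"type":"number"}}},"hand":{"type":"number"},"force":{"type":"number"}},"required":["rows"]}

```bash
ls; mkdir -p pics; python3 - <<'E'
from bench import env, viewer
import cv2
print(env.state())
for n in ["scene","top"]:
    print(n, viewer.camera_info(n))
    cv2.imwrite(f"pics/{n}0.png", viewer.get_image(n)[:,:,::-1])
E
```

```text
pics
{'time_s': 0.0, 'joints': array([ 1.54722682,  0.50185685, -0.42676461,  1.5514399 ,  0.22080624,
        1.13828369, -0.21031702]), 'qvel': array([ 0.00025428,  0.0002554 , -0.00014226, -0.00148084,  0.00026205,
        0.00073937,  0.00192839]), 'joint_efforts': array([ 6.09782583e-04, -5.69537759e+01, -5.81654996e+00, -2.80939937e+01,
        1.05313654e-02,  1.19437152e-02, -6.55014944e-06]), 'ee_pos': array([ 183.60341149, -622.81775577,  230.25555046]), 'orientation': array([-9.60122679e-04,  9.89736463e-01,  1.42901361e-01, -1.10792919e-04]), 'ft_force': array([-0.75164126, -0.0210206 ,  0.44524359]), 'wrist_torque': array([ 0.05604325, -0.01150298,  0.00011628]), 'opening': 0.9996304915239174}
scene {'camera_matrix': array([[422.1574465 ,   0.        , 319.35353431],
       [  0.        , 422.1574465 , 201.77861485],
       [  0.        ,   0.        ,   1.        ]]), 'D': array([-0.01668598,  0.        ,  0.        ,  0.        ,  0.        ]), 'rvec': array([ 1.79029291,  1.71222007, -0.71689888]), 'tvec': array([ -50.25880906, -343.55059121, 1420.95167816])}
top {'camera_matrix': array([[387.71574956,   0.        , 325.5432093 ],
       [  0.        , 387.71574956, 196.98843675],
       [  0.        ,   0.        ,   1.        ]]), 'D': array([-0.09012897,  0.        ,  0.        ,  0.        ,  0.        ]), 'rvec': array([ 2.18147485, -2.11966932,  0.11357505]), 'tvec': array([  14.14317919,  636.32035194, 1073.41779605])}
```

View pics/scene0.png

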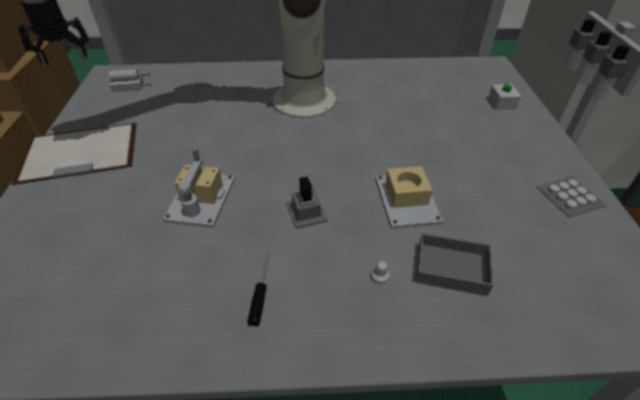

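View pics/top0.png

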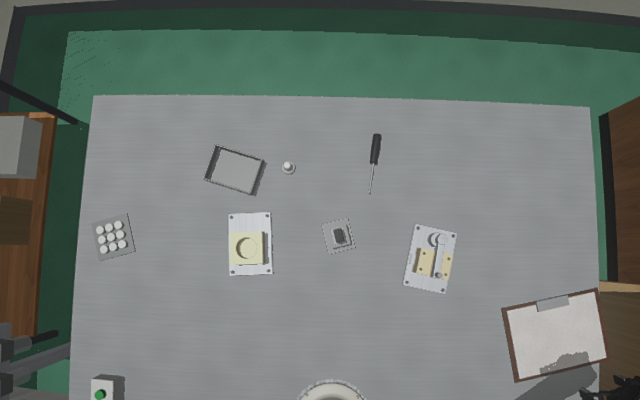

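The split nest with its clamp is at the robot's right (top picture around (432,258)), the gauge in its holder is in the middle (338,236), and the round nest is on the left (247,245). I'll enlarge the crops.

```bash
python3 - <<'E'
import cv2
t=cv2.imread("pics/top0.png"); s=cv2.imread("pics/scene0.png")
def crop(im,x,y,w,h,k,n): cv2.imwrite(n,cv2.convertScaleAbs(cv2.resize(im[y:y+h,x:x+w],None,fx=k,fy=k,interpolation=cv2.INTER_CUBIC),alpha=1.3))
crop(t,395,215,75,90,6,"pics/c1.png")
crop(t,315,210,50,50,10,"pics/c2.png")
crop(s,155,140,95,90,6,"pics/c3.png")
crop(s,275,165,60,65,8,"pics/c4.png")
E
```

```text
(no output)
```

View pics/c1.png

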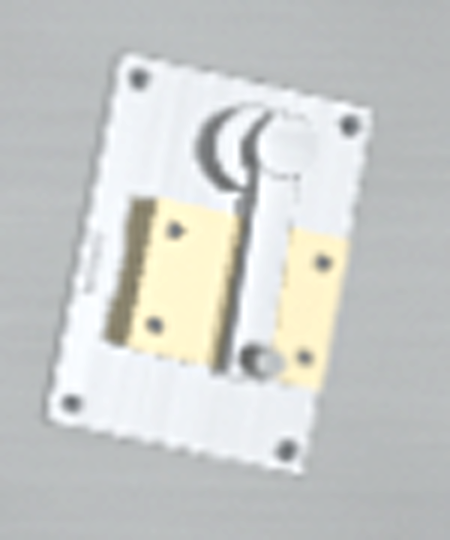

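View pics/c2.png

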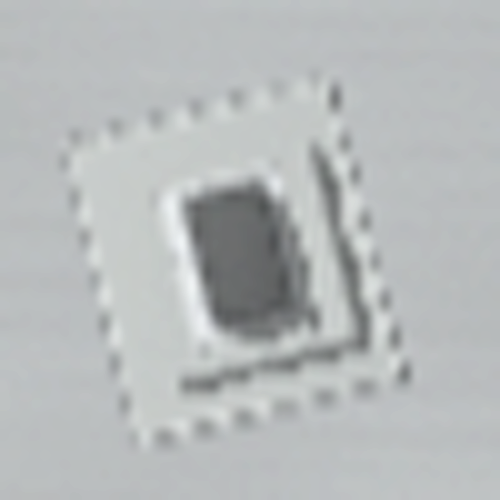

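View pics/c3.png

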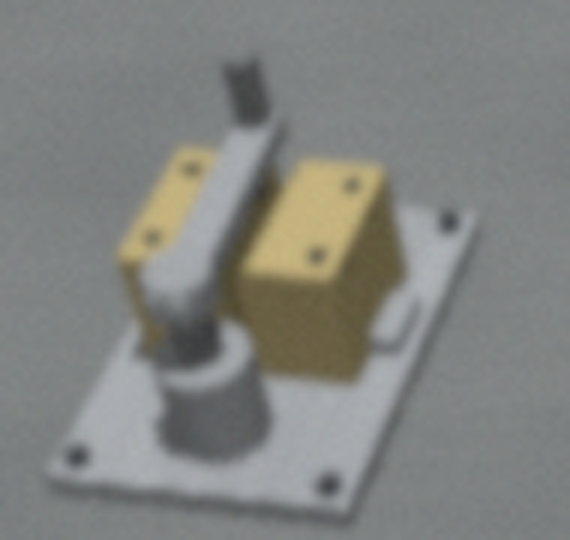

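View pics/c4.png

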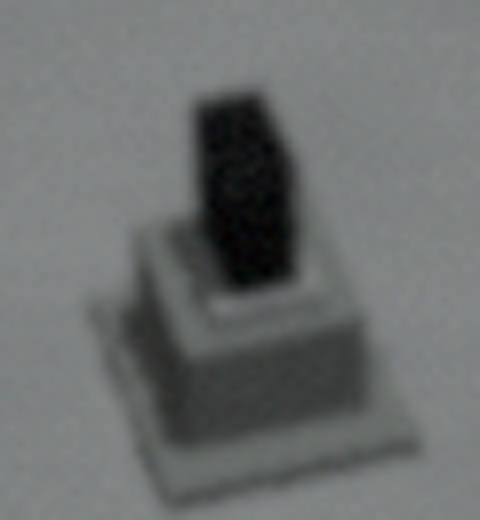

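```bash
cat > h.py <<'E'
import numpy as np, cv2
from scipy.optimize import least_squares
from scipy.spatial.transform import Rotation as R
from bench import env, viewer
CI={n:viewer.camera_info(n) for n in ("scene","top")}
def proj(n,P):
    c=CI[n]; return cv2.projectPoints(np.array(P,float).reshape(-1,3),c["rvec"],c["tvec"],c["camera_matrix"],c["D"])[0][:,0]
def back(n,uv,z):
    c=CI[n]; u=cv2.undistortPoints(np.array([[uv]],float),c["camera_matrix"],c["D"])[0,0]
    M=R.from_rotvec(c["rvec"]).as_matrix(); o=-M.T@c["tvec"]; d=M.T@np.array([u[0],u[1],1]); return o+d*(z-o[2])/d[2]
def px(c,x0,y0,k): return np.array([x0+(c[0]+.5)/k-.5, y0+(c[1]+.5)/k-.5])
def place(p,P):
    P=np.array(P,float); c,s=np.cos(p[2]),np.sin(p[2]); Q=P.copy()
    Q[:,0]=p[0]+c*P[:,0]-s*P[:,1]; Q[:,1]=p[1]+s*P[:,0]+c*P[:,1]; return Q
def fit(obs,p0):
    # obs: list of (cam,uv,P)
    def f(p): return np.concatenate([proj(n,place(p,[P]))[0]-uv for n,uv,P in obs])
    r=least_squares(f,p0,loss='soft_l1'); return r.x,f(r.x).reshape(-1,2)
E
python3 - <<'E'
from h import *
for n in CI:
    M=R.from_rotvec(CI[n]["rvec"]).as_matrix(); print(n,-M.T@CI[n]["tvec"])
a=lambda c:px(c,395,215,6); b=lambda c:px(c,155,140,6)
T=[((122,52),(102,63,12)),((372,108),(102,-63,12)),((302,472),(-78,-63,12)),((45,418),(-78,63,12)),((349,238),(35,-45,72)),((322,390),(-35,-45,72)),((157,198),(35,45,72)),((128,345),(-35,45,72))]
S=[((48,478),(102,-63,12)),((347,515),(102,63,12)),((478,212),(-78,63,12)),((335,280),(35,45,72)),((385,165),(-35,45,72)),((120,255),(35,-45,72)),((185,148),(-35,-45,72))]
ot=[("top",a(c),P) for c,P in T]; os=[("scene",b(c),P) for c,P in S]
for o in (ot,os,ot+os):
    p,r=fit(o,[600,-250,0]); print("station",p.round(3)); 
print(r.round(1).tolist())
d=lambda c:px(c,315,210,10); e=lambda c:px(c,275,165,8)
for h in (8,10,12):
  T=[((70,145),(45,40,h)),((335,85),(45,-40,h)),((402,378),(-45,-40,h)),((142,440),(-45,40,h))]
  S=[((160,505),(45,40,0)),]
  p,r=fit([("top",d(c),P) for c,P in T],[600,0,0]); print("holder",h,p.round(3),r.round(1).tolist())
print("handle top pts",[back("top",d(c),104)[:2].round(1).tolist() for c in ((185,200),(265,182),(297,300),(220,322))])
print("proj handle",[((proj("top",place(p,[(x,y,z)]))[0]-[315,210]+.5)*10).round() .tolist() for z in (104,54) for x,y in ((18,11),(18,-11),(-18,-11),(-18,11))])
print("proj handle S",[((proj("scene",place(p,[(x,y,z)]))[0]-[275,165]+.5)*8).round() .tolist() for z in (104,54) for x,y in ((18,11),(18,-11),(-18,-11),(-18,11))])
print("proj foot S",[((proj("scene",place(p,[(x,y,z)]))[0]-[275,165]+.5)*8).round() .tolist() for z in (0,12) for x,y in ((45,40),(45,-40),(-45,-40),(-45,40))])
E
```

```text
scene [1252.94554176   -2.98361178  754.83454858]
top [ 500.65942779   12.25354843 1143.03078375]
station [ 4.56874e+02 -2.72106e+02 -1.93000e-01]
station [ 4.55459e+02 -2.70774e+02 -1.91000e-01]
station [ 4.56350e+02 -2.71336e+02 -1.91000e-01]
[[-0.5, 0.2], [-0.3, 0.1], [-0.2, 0.5], [0.0, 0.2], [-0.3, 0.2], [-0.6, -0.0], [-0.1, -0.2], [-0.2, 0.5], [-0.3, -0.1], [0.0, -0.7], [0.0, 0.5], [-0.6, 0.3], [0.2, 0.7], [-0.5, 0.8], [-0.6, 0.3]]
holder 8 [ 5.26843e+02 -7.50200e+00  2.58000e-01] [[-0.1, -0.3], [-0.0, -0.5], [0.5, 0.3], [-0.3, 0.4]]
holder 10 [ 5.268e+02 -7.472e+00  2.580e-01] [[-0.1, -0.3], [-0.0, -0.5], [0.5, 0.3], [-0.3, 0.4]]
holder 12 [ 5.26756e+02 -7.44200e+00  2.59000e-01] [[-0.2, -0.3], [0.0, -0.6], [0.6, 0.3], [-0.3, 0.5]]
handle top pts [[540.6, 8.6], [546.0, -12.7], [514.8, -22.0], [508.4, -1.6]]
proj handle [[188.0, 198.0], [269.0, 179.0], [300.0, 311.0], [219.0, 329.0], [188.0, 205.0], [264.0, 187.0], [294.0, 312.0], [217.0, 330.0]]
proj handle S [[292.0, 167.0], [218.0, 183.0], [185.0, 103.0], [257.0, 88.0], [295.0, 292.0], [223.0, 307.0], [191.0, 227.0], [261.0, 212.0]]
proj foot S [[415.0, 458.0], [160.0, 517.0], [86.0, 314.0], [328.0, 261.0], [415.0, 431.0], [158.0, 490.0], [84.0, 287.0], [328.0, 234.0]]
```

```bash
cat >> h.py <<'E'
ST=np.array([456.5,-271.5,-0.191]); GA=np.array([527.3,-7.2,0.258])
def pin(th,z,off=0): return place(ST,[(68-95*np.cos(th)-off*np.sin(th), -95*np.sin(th)+off*np.cos(th), z)])[0]
def units(P,yaw=None):
    s=env.state(); q=s["orientation"]; r=R.from_quat([q[1],q[2],q[3],q[0]])
    t=r.inv().apply(np.array(P,float)-s["ee_pos"])/25
    w=np.zeros(3)
    if yaw is not None:
        tgt=R.from_matrix(np.column_stack([[np.cos(yaw),np.sin(yaw),0],[np.sin(yaw),-np.cos(yaw),0],[0,0,-1]]))
        w=np.degrees((r.inv()*tgt).as_rotvec())/6
    return np.r_[t,w].round(2).tolist()
E
python3 - <<'E'
from h import *
for th in (-.2,-.1,0,.1,.2):
    P=pin(th,132); B=pin(th,98)
    print(th,[((proj("top",[q])[0]-[395,215]+.5)*6).round() for q in (P,B)],[((proj("scene",[q])[0]-[155,140]+.5)*6).round() for q in (P,B)])
th=0.0
print("above",pin(th,200,55),units(pin(th,200,55)),units(pin(th,106,55)))
E
```

```text
-0.2 [array([221., 348.]), array([202., 343.])] [array([290.,  65.]), array([307., 131.])]
-0.1 [array([242., 356.]), array([221., 350.])] [array([269.,  61.]), array([286., 127.])]
0 [array([263., 362.]), array([242., 356.])] [array([247.,  58.]), array([264., 124.])]
0.1 [array([284., 365.]), array([263., 359.])] [array([224.,  56.]), array([242., 122.])]
0.2 [array([306., 367.]), array([284., 361.])] [array([200.,  57.]), array([219., 123.])]
above [ 440.43224235 -212.37447959  200.        ] [14.5, -12.84, 1.24, 0.0, 0.0, 0.0] [14.5, -12.83, 5.0, 0.0, 0.0, 0.0]
```

servo_tool([
  [0.6,-0.5,0,0,0,0],
  [1.7,-1.5,0.1,0,0,0],
  [3.0,-2.6,0.2,0,0,0],
  [4.4,-3.8,0.3,0,0,0],
  [5.8,-5.1,0.5,0,0,0],
  [7.2,-6.4,0.6,0,0,0],
  [8.6,-7.6,0.7,0,0,0],
  [10.0,-8.9,0.8,0,0,0],
  [11.4,-10.1,1.0,0,0,0],
  [12.8,-11.3,1.1,0,0,0],
  [13.8,-12.3,1.2,0,0,0],
  [14.5,-12.8,1.2,0,0,0],
], hand=1, force=40)

```text
time_s: 1.1
ee_pos: [434.5, -220.7, 201.0]
orientation: [-0.001, 0.99, 0.143, -0.001]
ft_force: [0.6, -1.6, -0.4]
opening: 0.004
```

```bash
python3 - <<'E'
from h import *
s=env.state(); print(s["time_s"],s["ee_pos"],s["orientation"],s["opening"])
print(units(pin(0,107,55)))
for th in (0,.1,.25,.4,.55,.7,.85,1,1.15,1.3,1.4,1.5): print(th,units(pin(th,107,22)))
E
```

```text
1.1 [ 434.50839478 -220.65904372  200.98480987] [-9.24362414e-04  9.89756855e-01  1.42759154e-01 -5.80583569e-04] 0.003979549157225992
[0.32, -0.24, 3.76, 0.0, 0.0, 0.0]
0 [-0.28, 0.93, 3.76, 0.0, 0.0, 0.0]
0.1 [-0.52, 1.24, 3.76, 0.0, 0.0, 0.0]
0.25 [-0.82, 1.74, 3.76, 0.0, 0.0, 0.0]
0.4 [-1.03, 2.29, 3.76, 0.0, 0.0, 0.0]
0.55 [-1.17, 2.85, 3.75, 0.0, 0.0, 0.0]
0.7 [-1.21, 3.44, 3.75, 0.0, 0.0, 0.0]
0.85 [-1.17, 4.02, 3.75, 0.0, 0.0, 0.0]
1 [-1.04, 4.59, 3.75, 0.0, 0.0, 0.0]
1.15 [-0.83, 5.14, 3.75, 0.0, 0.0, 0.0]
1.3 [-0.54, 5.64, 3.75, 0.0, 0.0, 0.0]
1.4 [-0.31, 5.95, 3.75, 0.0, 0.0, 0.0]
1.5 [-0.04, 6.24, 3.75, 0.0, 0.0, 0.0]
```

servo_tool([
  [0.3,-0.24,1.0,0,0,0],
  [0.3,-0.24,2.2,0,0,0],
  [0.3,-0.24,3.3,0,0,0],
  [0.3,-0.24,3.75,0,0,0],
  [0.3,-0.24,3.75,0,0,0],
  [0.1,0.1,3.75,0,0,0],
  [-0.1,0.5,3.75,0,0,0],
  [-0.28,0.93,3.75,0,0,0],
  [-0.5,1.24,3.75,0,0,0],
  [-0.7,1.5,3.75,0,0,0],
  [-0.82,1.74,3.75,0,0,0],
  [-0.82,1.74,3.75,0,0,0],
])

```text
time_s: 2.1
ee_pos: [426.2, -270.4, 107.4]
orientation: [-0.0, 0.99, 0.141, -0.001]
ft_force: [0.2, -0.5, 0.1]
opening: 0.002
```

```bash
python3 - <<'E'
from h import *
cv2.imwrite("pics/c5.png",cv2.resize(viewer.get_image("scene")[120:240,130:290,::-1],None,fx=5,fy=5,interpolation=cv2.INTER_CUBIC))
print(env.state()["ee_pos"],env.state()["ft_force"])
for th in (.25,.4,.55,.7,.85,1,1.15,1.3,1.4,1.5,1.57): print(th,units(pin(th,107,22)))
E
```

```text
[ 426.42880199 -269.29714611  107.31757723] [-0.41951234  1.59028584  0.09180436]
0.25 [0.04, -0.04, 0.01, 0.0, 0.0, 0.0]
0.4 [-0.17, 0.5, 0.01, 0.0, 0.0, 0.0]
0.55 [-0.31, 1.07, 0.01, 0.0, 0.0, 0.0]
0.7 [-0.35, 1.66, 0.01, 0.0, 0.0, 0.0]
0.85 [-0.31, 2.24, 0.01, 0.0, 0.0, 0.0]
1 [-0.18, 2.81, 0.01, 0.0, 0.0, 0.0]
1.15 [0.03, 3.35, 0.01, 0.0, 0.0, 0.0]
1.3 [0.32, 3.86, 0.01, 0.0, 0.0, 0.0]
1.4 [0.56, 4.17, 0.01, 0.0, 0.0, 0.0]
1.5 [0.82, 4.46, 0.0, 0.0, 0.0, 0.0]
1.57 [1.02, 4.64, 0.0, 0.0, 0.0, 0.0]
```

View pics/c5.png

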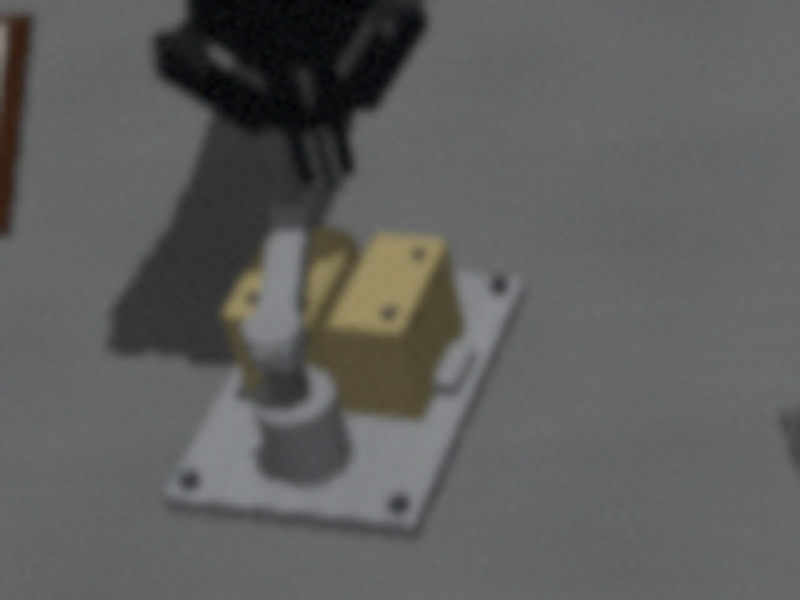

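The closed fingers at (320,160) are against the pin, and the arm has already started to swing (it points up the picture at about (285,250)). I'll keep going around the arc.

servo_tool([
  [-0.08,0.25,0,0,0,0],
  [-0.17,0.5,0,0,0,0],
  [-0.31,1.07,0,0,0,0],
  [-0.35,1.66,0,0,0,0],
  [-0.31,2.24,0,0,0,0],
  [-0.18,2.81,0,0,0,0],
  [0.03,3.35,0,0,0,0],
  [0.32,3.86,0,0,0,0],
  [0.56,4.17,0,0,0,0],
  [0.8,4.4,0,0,0,0],
  [0.8,4.4,0,0,0,0],
])

```text
time_s: 3.07
ee_pos: [477.7, -370.6, 107.0]
orientation: [-0.0, 0.99, 0.141, -0.0]
ft_force: [0.6, 0.2, 0.2]
opening: 0.004
```

```bash
python3 - <<'E'
from h import *
cv2.imwrite("pics/c6.png",cv2.resize(viewer.get_image("scene")[120:240,130:290,::-1],None,fx=5,fy=5,interpolation=cv2.INTER_CUBIC))
print(env.state()["ee_pos"],env.state()["ft_force"])
for th in (1.4,1.5,1.57): print(th,units(pin(th,107,22)),((proj("scene",[pin(th,132)])[0]-[130,120]+.5)*5).round())
E
```

```text
[ 477.15096081 -369.68644266  106.97773153] [0.02321846 0.91071239 0.16396129]
1.4 [-0.26, -0.25, -0.0, 0.0, 0.0, 0.0] [ 76. 235.]
1.5 [0.0, 0.03, -0.0, 0.0, 0.0, 0.0] [ 65. 247.]
1.57 [0.2, 0.22, -0.0, 0.0, 0.0, 0.0] [ 58. 257.]
```

View pics/c6.png

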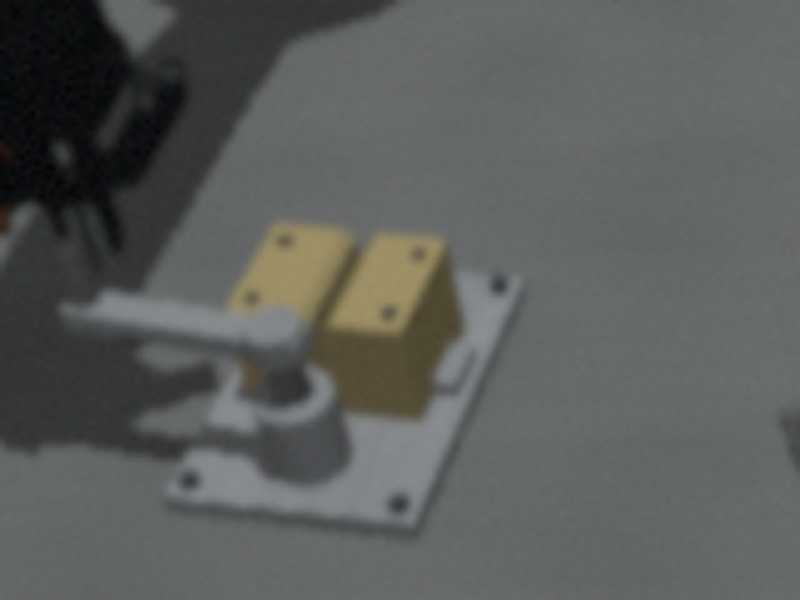

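The arm has swung aside, and its free end is near (80,305). Next I'll back off, lift and move to the gauge.

```bash
python3 - <<'E'
from h import *
print(units([GA[0],GA[1],170],GA[2]), units([GA[0],GA[1],170],GA[2]-np.pi)[5])
E
```

```text
[5.99, -13.36, -2.51, -0.01, 0.01, 0.25] -29.75
```

servo_tool([
  [-0.3,-0.4,0,0,0,0],
  [-0.3,-0.8,-1.0,0,0,0],
  [0,-1.6,-2.2,0,0,0],
  [0.6,-2.9,-2.9,0,0,0],
  [1.3,-4.2,-3.2,0,0,0],
  [2.0,-5.6,-3.2,0,0,0.2],
  [2.7,-7.0,-3.2,0,0,0.25],
  [3.4,-8.4,-3.2,0,0,0.25],
  [4.1,-9.8,-3.1,0,0,0.25],
  [4.9,-11.3,-2.9,0,0,0.25],
  [5.5,-12.5,-2.7,0,0,0.25],
  [6.0,-13.3,-2.5,0,0,0.25],
], hand=0)

```text
time_s: 4.12
ee_pos: [527.6, -3.8, 170.3]
orientation: [-0.001, 0.991, 0.131, 0.0]
ft_force: [-0.9, 0.9, 0.5]
opening: 0.998
```

```bash
python3 - <<'E'
from h import *
cv2.imwrite("pics/s2.png",viewer.get_image("scene")[:,:,::-1])
cv2.imwrite("pics/t2.png",viewer.get_image("top")[:,:,::-1])
t=cv2.imread("pics/t2.png"); 
cv2.imwrite("pics/c7.png",cv2.resize(t[195:295,390:500],None,fx=6,fy=6,interpolation=cv2.INTER_CUBIC))
s=env.state();print(s["time_s"],s["ee_pos"],s["opening"])
print(units([GA[0],GA[1],110],GA[2]),units([GA[0],GA[1],65],GA[2]))
for th in (1.3,1.4,1.5,1.57): print(th,[((proj("top",[pin(th,z)])[0]-[390,195]+.5)*6).round() for z in (132,98)])
E
```

```text
4.2167 [527.70754171  -2.30898023 169.8627155 ] 0.997805562297054
[-0.07, 0.19, 2.39, -0.03, -0.01, 0.09] [-0.07, 0.2, 4.19, -0.03, -0.01, 0.09]
1.3 [array([527., 368.]), array([499., 366.])]
1.4 [array([535., 348.]), array([507., 346.])]
1.5 [array([542., 327.]), array([513., 326.])]
1.57 [array([545., 312.]), array([517., 312.])]
```

View pics/c7.png

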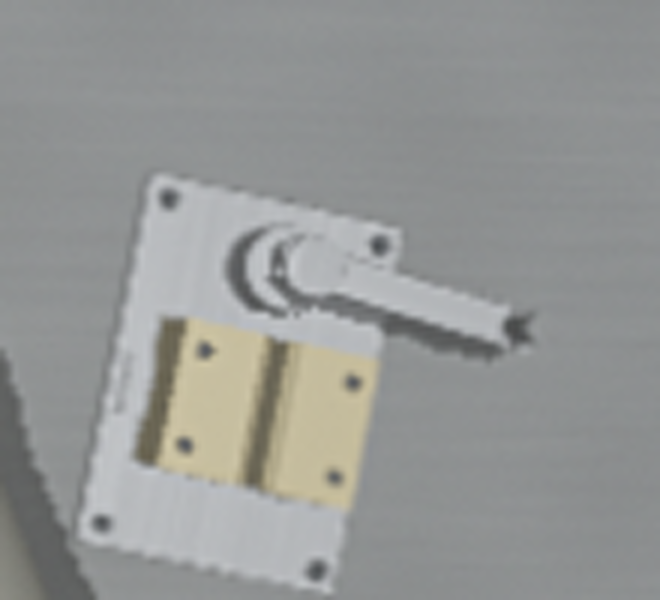

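View pics/s2.png

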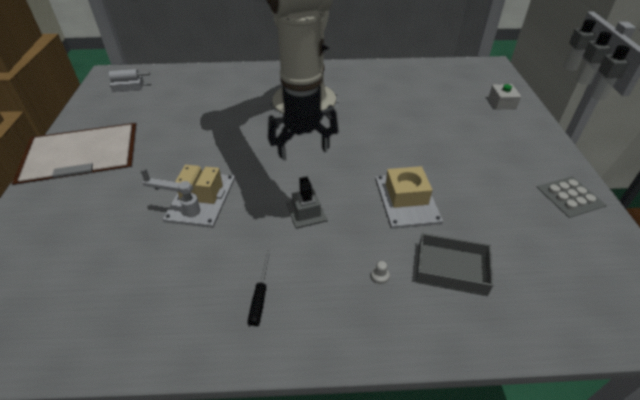

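In the top crop the clamp arm points to the right with its pin base at about (515,327), so θ ≈ 1.5. The gauge is untouched and the gap is clear. I'll descend on the gauge.

servo_tool([
  [-0.07,0.2,0,0,0,0.1],
  [-0.07,0.2,0,0,0,0.1],
  [-0.07,0.2,1.0,0,0,0.1],
  [-0.07,0.2,2.0,0,0,0.1],
  [-0.07,0.2,3.0,0,0,0.1],
  [-0.07,0.2,3.8,0,0,0.1],
  [-0.07,0.2,4.3,0,0,0.1],
  [-0.07,0.2,4.3,0,0,0.1],
  [-0.07,0.2,4.3,0,0,0.1],
])

```text
time_s: 4.97
ee_pos: [527.1, -8.2, 62.4]
orientation: [-0.002, 0.992, 0.127, -0.0]
ft_force: [0.4, 0.1, -0.1]
opening: 1.0
```

```bash
python3 - <<'E'
from h import *
s=viewer.get_image("scene")[:,:,::-1]; t=viewer.get_image("top")[:,:,::-1]
cv2.imwrite("pics/c8.png",np.hstack([cv2.resize(s[130:230,260:350],None,fx=4,fy=4,interpolation=cv2.INTER_CUBIC),cv2.resize(t[190:290,295:385],None,fx=4,fy=4,interpolation=cv2.INTER_CUBIC)]))
s=env.state();print(s["time_s"],s["ee_pos"],s["opening"],s["ft_force"])
print(units([GA[0],GA[1],62],GA[2]))
E
```

```text
5.0667 [528.4441874   -7.64346067  63.63762192] 0.9999807391823089 [-0.31294271 -0.73973672 -0.1861899 ]
[-0.04, -0.03, 0.07, -0.02, -0.03, -0.02]
```

View pics/c8.png

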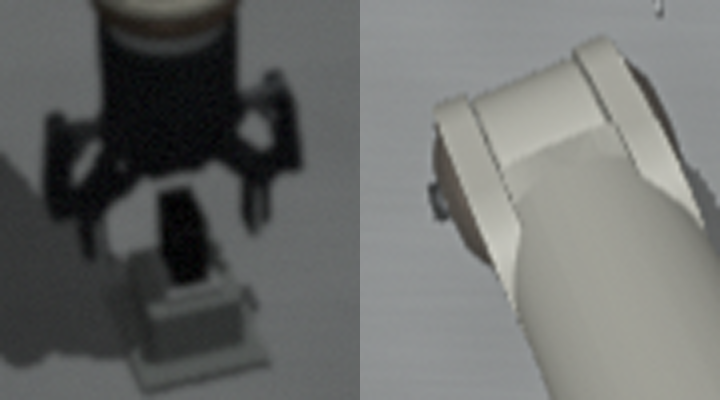

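The fingers straddle the handle, left tip at (90,245) and right tip at (258,225) in the left crop. I'll close.

servo_tool([
  [0,0,0,0,0,0],
  [0,0,0,0,0,0],
  [0,0,0,0,0,0],
  [0,0,0,0,0,0],
  [0,0,0,0,0,0],
  [0,0,0,0,0,0],
  [0,0,0,0,0,0],
  [0,0,0,0,0,0],
  [0,0,0,0,0,0],
], hand=1, force=45)

```text
time_s: 5.82
ee_pos: [528.4, -6.2, 64.0]
orientation: [-0.002, 0.992, 0.128, 0.001]
ft_force: [-1.7, 3.5, 6.4]
opening: 0.254
```

servo_tool([
  [0,0,-0.2,0,0,0],
  [0,0,-0.6,0,0,0],
  [0,0,-1.2,0,0,0],
  [0,0,-2,0,0,0],
  [0,0,-3,0,0,0],
  [0,0,-4,0,0,0],
  [0,0,-4.8,0,0,0],
  [0,0,-4.8,0,0,0],
  [0,0,-4.8,0,0,0],
])

```text
time_s: 6.57
ee_pos: [529.1, -7.5, 185.4]
orientation: [-0.001, 0.992, 0.128, 0.003]
ft_force: [-0.2, -0.0, -0.9]
opening: 0.253
```

```bash
python3 - <<'E'
from h import *
s=viewer.get_image("scene")[:,:,::-1]
cv2.imwrite("pics/c9.png",cv2.resize(s[90:230,240:370],None,fx=4,fy=4,interpolation=cv2.INTER_CUBIC))
s=env.state();print(s["time_s"],s["ee_pos"],s["opening"],s["ft_force"])
print(units([ST[0],ST[1],180],ST[2]))
E
```

```text
6.6167 [527.98949764  -7.5118198  184.10156706] 0.25181465785228685 [-0.40487388  0.23799588 -1.50769738]
[-5.45, 9.49, 0.12, -0.03, -0.02, 4.27]
```

View pics/c9.png

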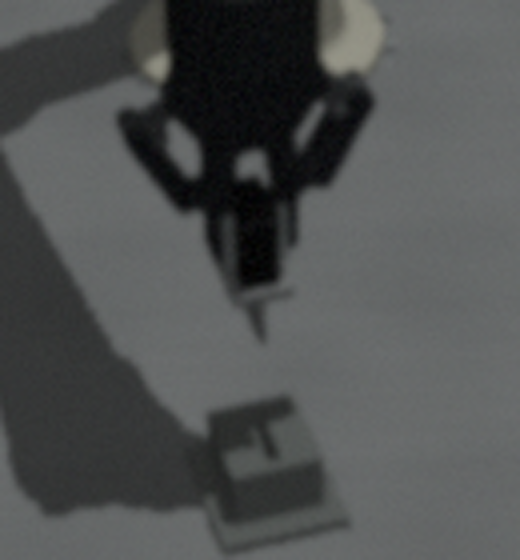

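The gauge is held: handle at about (258,240), blade hanging to (262,340), holder slot empty below. I'll carry it over to the gap.

servo_tool([
  [-0.2,0.4,0,0,0,0.2],
  [-0.7,1.2,0,0,0,0.6],
  [-1.3,2.2,0,0,0,1.1],
  [-1.9,3.3,0,0,0,1.6],
  [-2.5,4.4,0,0,0,2.1],
  [-3.1,5.5,0,0,0,2.6],
  [-3.7,6.6,0,0,0,3.1],
  [-4.3,7.6,0,0,0,3.5],
  [-4.8,8.5,0.1,0,0,3.9],
  [-5.2,9.1,0.1,0,0,4.2],
  [-5.4,9.4,0.1,0,0,4.27],
  [-5.45,9.5,0.1,0,0,4.27],
])

```text
time_s: 7.62
ee_pos: [454.8, -273.4, 179.5]
orientation: [-0.002, 0.995, -0.097, 0.0]
ft_force: [-0.1, -0.8, -1.2]
opening: 0.252
```

servo_tool([
  [0,0,0,0,0,0],
  [0,0,0,0,0,0],
])

```text
time_s: 7.78
ee_pos: [455.0, -272.0, 179.2]
orientation: [-0.003, 0.995, -0.096, -0.0]
ft_force: [-0.9, -0.0, -2.4]
opening: 0.252
```

```bash
python3 - <<'E'
from h import *
s=viewer.get_image("scene")[:,:,::-1]; t=viewer.get_image("top")[:,:,::-1]
cv2.imwrite("pics/c10.png",cv2.resize(s[90:230,140:270],None,fx=4,fy=4,interpolation=cv2.INTER_CUBIC))
for i in range(4):
  s=env.state();print(s["time_s"],s["ee_pos"],s["opening"],s["ft_force"]); viewer.get_image("top")
print(units([ST[0],ST[1],120],ST[2]))
E
```

```text
7.8833 [ 455.44569148 -271.61638961  179.53391868] 0.2521678610135531 [-0.64513635 -0.16008561 -2.4425348 ]
7.9333 [ 455.49148794 -271.76552113  179.63880707] 0.2504850145166732 [-0.22145881  0.4308125  -1.82803987]
7.9833 [ 455.42944006 -271.96411534  179.66617067] 0.25600848572301915 [-0.18158397 -0.60619045 -0.79700007]
8.0333 [ 455.34812384 -272.23839896  179.68026365] 0.2498489828763563 [ 0.01977246 -0.34219882 -0.7473171 ]
[0.04, -0.04, 2.39, -0.04, 0.0, -0.01]
```

View pics/c10.png

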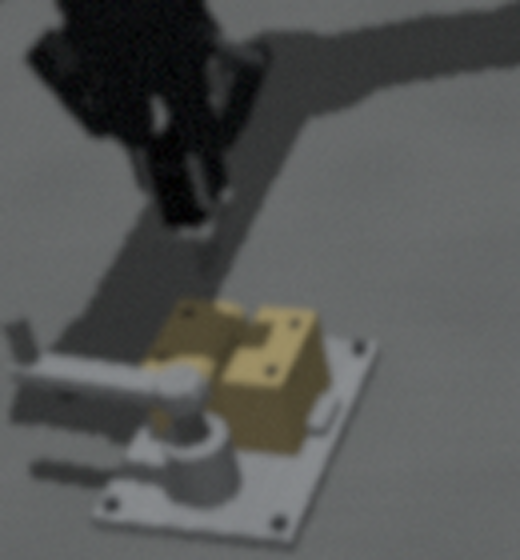

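The gauge hangs over the nest, with its shoulder at (190,232) and its blade tip at about (205,268). I'll lower it to just above the mouth and check the alignment.

servo_tool([
  [0.04,-0.04,0.4,0,0,0],
  [0.04,-0.04,0.9,0,0,0],
  [0.04,-0.04,1.4,0,0,0],
  [0.04,-0.04,1.8,0,0,0],
  [0.04,-0.04,2.0,0,0,0],
  [0.04,-0.04,2.0,0,0,0],
  [0.04,-0.04,2.0,0,0,0],
])

```text
time_s: 8.67
ee_pos: [456.2, -271.3, 129.1]
orientation: [-0.003, 0.995, -0.096, -0.0]
ft_force: [-1.2, -0.6, -1.1]
opening: 0.251
```

```bash
python3 - <<'E'
from h import *
s=viewer.get_image("scene")[:,:,::-1]; t=viewer.get_image("top")[:,:,::-1]
p=np.mean([viewer.get_image("scene").astype(float) for _ in range(6)],0)[:,:,::-1]
st=env.state();print(st["time_s"],st["ee_pos"],st["ft_force"])
k=8; x0,y0=165,130
im=np.clip(cv2.resize(p[y0:y0+65,x0:x0+65],None,fx=k,fy=k,interpolation=cv2.INTER_CUBIC)*1.8,0,255).astype(np.uint8)
im2=im.copy()
def line(pts,c):
    q=[tuple(int(v) for v in (u-[x0,y0]+.5)*k) for u in proj("scene",pts)]
    for a,b in zip(q,q[1:]): cv2.line(im2,a,b,c,1)
for y in (-9,9,-45,45): line(place(ST,[(35,y,72),(-35,y,72)]),(0,0,255))
for y in (-4,4): line(place(ST,[(35,y,67),(-35,y,67)]),(255,0,0))
g=[st["ee_pos"][0],st["ee_pos"][1],ST[2]]; z=st["ee_pos"][2]-15
line(place(g,[(16,0,z),(16,0,z-35),(-16,0,z-35),(-16,0,z)]),(0,255,0))
line(place(g,[(22,17,z),(22,-17,z),(-22,-17,z),(-22,17,z),(22,17,z)]),(0,255,0))
cv2.imwrite("pics/c11.png",im);cv2.imwrite("pics/c12.png",im2)
E
```

```text
9.0667 [ 456.67862372 -271.67387569  130.0945544 ] [ 0.10411824  0.03409585 -2.25804369]
```

View pics/c11.png

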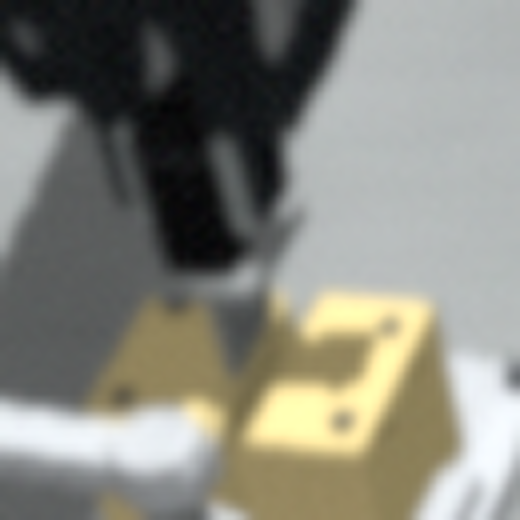

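View pics/c12.png

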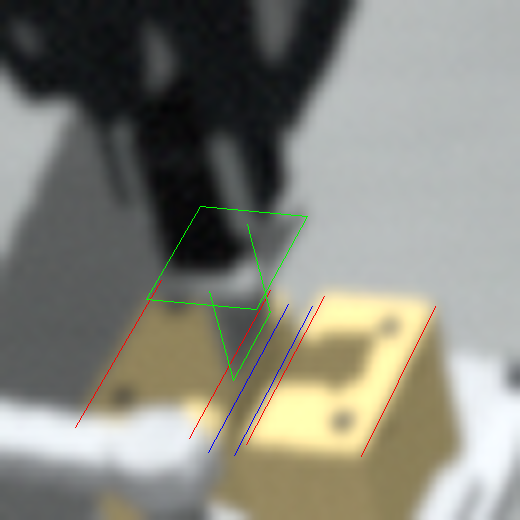

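Overlaid on the picture, the model matches the nest edges and the blade tip (about (236,378)) to well under 1 px at native resolution, i.e. within about 1.5 mm. I'll lower slowly.

servo_tool([
  [0,0,0.08,0,0,0],
  [0,0,0.2,0,0,0],
  [0,0,0.32,0,0,0],
  [0,0,0.44,0,0,0],
  [0,0,0.54,0,0,0],
  [0,0,0.64,0,0,0],
  [0,0,0.74,0,0,0],
  [0,0,0.84,0,0,0],
  [0,0,0.94,0,0,0],
  [0,0,1.04,0,0,0],
  [0,0,1.1,0,0,0],
  [0,0,1.1,0,0,0],
])

```text
time_s: 10.07
ee_pos: [456.5, -271.4, 102.2]
orientation: [-0.002, 0.995, -0.096, 0.0]
ft_force: [-0.1, -0.6, -1.5]
opening: 0.249
```

```bash
python3 - <<'E'
from h import *
p=np.mean([viewer.get_image("scene").astype(float) for _ in range(4)],0)[:,:,::-1]
st=env.state();print(st["time_s"],st["ee_pos"],st["ft_force"],st["wrist_torque"])
k=8; x0,y0=165,130
cv2.imwrite("pics/c13.png",np.clip(cv2.resize(p[y0:y0+65,x0:x0+65],None,fx=k,fy=k,interpolation=cv2.INTER_CUBIC)*1.8,0,255).astype(np.uint8))
print(units([ST[0],ST[1],87],ST[2]))
E
```

```text
10.2667 [ 456.81968997 -271.66991901  102.74008207] [ 0.49192897 -0.09911362 -1.02262401] [ 0.01459895 -0.03996082 -0.01562732]
[-0.01, -0.0, 0.63, -0.04, -0.01, -0.01]
```

View pics/c13.png

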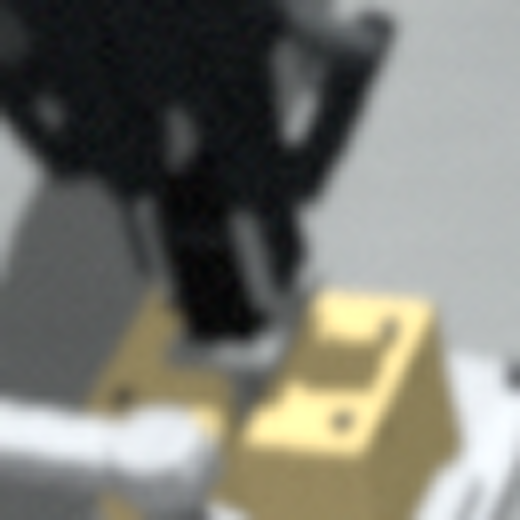

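The blade has entered the gap and there is no contact force. I'll do the last part in small steps.

servo_tool([
  [0,0,0.1,0,0,0],
  [0,0,0.2,0,0,0],
  [0,0,0.3,0,0,0],
  [0,0,0.38,0,0,0],
  [0,0,0.45,0,0,0],
  [0,0,0.5,0,0,0],
  [0,0,0.54,0,0,0],
  [0,0,0.56,0,0,0],
  [0,0,0.56,0,0,0],
])

```text
time_s: 11.02
ee_pos: [456.8, -271.6, 88.6]
orientation: [-0.002, 0.995, -0.096, 0.001]
ft_force: [0.2, -0.6, -2.8]
opening: 0.247
```

servo_tool([
  [0,0,0.02,0,0,0],
  [0,0,0.04,0,0,0],
  [0,0,0.06,0,0,0],
  [0,0,0.06,0,0,0],
])

```text
time_s: 11.35
ee_pos: [457.0, -271.6, 88.0]
orientation: [-0.002, 0.995, -0.096, 0.001]
ft_force: [-2.8, 1.8, 6.9]
opening: 0.25
```

servo_tool([
  [0,0,0.0,0,0,0],
  [0,0,0.0,0,0,0],
  [0,0,0.0,0,0,0],
])

```text
time_s: 11.6
ee_pos: [457.1, -271.7, 88.1]
orientation: [-0.002, 0.995, -0.096, 0.001]
ft_force: [0.1, 0.9, 1.5]
opening: 0.251
```

servo_tool([
  [0,0,0.03,0,0,0],
  [0,0,0.03,0,0,0],
  [0,0,0.03,0,0,0],
])

```text
time_s: 11.85
ee_pos: [457.2, -271.6, 88.0]
orientation: [-0.001, 0.995, -0.096, 0.001]
ft_force: [-3.2, 1.1, 6.8]
opening: 0.248
```

```bash
python3 - <<'E'
from h import *
p=np.mean([viewer.get_image("scene").astype(float) for _ in range(4)],0)[:,:,::-1]
st=env.state();print(st["time_s"],st["ee_pos"],st["ft_force"],st["wrist_torque"])
k=8; x0,y0=165,130
cv2.imwrite("pics/c14.png",np.clip(cv2.resize(p[y0:y0+65,x0:x0+65],None,fx=k,fy=k,interpolation=cv2.INTER_CUBIC)*1.8,0,255).astype(np.uint8))
E
```

```text
12.05 [ 457.16094555 -271.6250354    88.01533318] [-2.16815336  1.73808125  7.63257621] [ 0.18908639  0.53073629 -0.0315261 ]
```

View pics/c14.png

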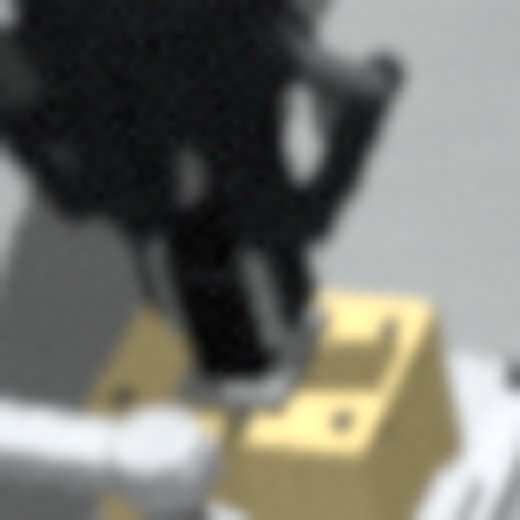

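The shoulder (235,385) sits on both halves, pressing with about 7 N. I'll release and lift.

servo_tool([
  [0,0,0,0,0,0],
  [0,0,0,0,0,0],
  [0,0,0,0,0,0],
  [0,0,0,0,0,0],
  [0,0,0,0,0,0],
  [0,0,0,0,0,0],
  [0,0,0,0,0,0],
  [0,0,0,0,0,0],
], hand=0)

```text
time_s: 12.72
ee_pos: [457.1, -271.6, 88.0]
orientation: [-0.001, 0.995, -0.096, 0.001]
ft_force: [-0.9, 0.9, -0.2]
opening: 1.002
```

servo_tool([
  [0,0,-0.3,0,0,0],
  [0,0,-0.8,0,0,0],
  [0,0,-1.6,0,0,0],
  [0,0,-2.6,0,0,0],
  [0,0,-3.6,0,0,0],
  [0,0,-4.6,0,0,0],
  [-1,0,-5.5,0,0,0],
  [-2,-1,-5.5,0,0,0],
  [-2.5,-2,-5.5,0,0,0],
  [-2.5,-3,-5.5,0,0,0],
  [-2.5,-4,-5.5,0,0,0],
  [-2.5,-4,-5.5,0,0,0],
])

```text
time_s: 13.72
ee_pos: [415.8, -157.0, 227.4]
orientation: [-0.001, 0.996, -0.093, 0.002]
ft_force: [-0.8, 1.1, -0.2]
opening: 0.999
```

```bash
python3 - <<'E'
from h import *
P={n:np.mean([viewer.get_image(n).astype(float) for _ in range(4)],0)[:,:,::-1] for n in CI}
st=env.state();print(st["time_s"],st["ee_pos"],st["ft_force"],st["opening"])
def draw(n,x0,y0,w,h,k,f):
    im=np.clip(cv2.resize(P[n][y0:y0+h,x0:x0+w],None,fx=k,fy=k,interpolation=cv2.INTER_CUBIC)*(1.8 if n=="scene" else 1.2),0,255).astype(np.uint8); im0=im.copy()
    def line(pts,c):
        q=[tuple(int(v) for v in (u-[x0,y0]+.5)*k) for u in proj(n,place(ST,pts))]
        for a,b in zip(q,q[1:]): cv2.line(im,a,b,c,1)
    for z in (78,128): line([(18,11,z),(18,-11,z),(-18,-11,z),(-18,11,z),(18,11,z)],(0,255,0))
    line([(22,17,72),(22,-17,72),(-22,-17,72),(-22,17,72),(22,17,72)],(0,0,255))
    cv2.imwrite(f,np.hstack([im0,im]))
draw("scene",155,120,75,95,5,"pics/d1.png"); draw("top",395,215,80,90,5,"pics/d2.png")
cv2.imwrite("pics/d3.png",P["scene"])
E
```

```text
14.1167 [ 414.48925527 -162.72599078  225.65503454] [ 0.28603638  0.22018971 -0.47199618] 0.9999110959311917[ WARN:0@8.217] global loadsave.cpp:1063 imwrite_ Unsupported depth image for selected encoder is fallbacked to CV_8U.
```

View pics/d1.png

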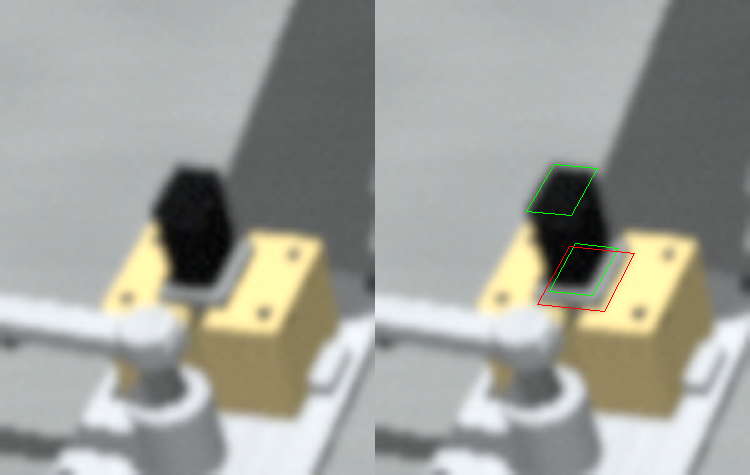

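View pics/d2.png

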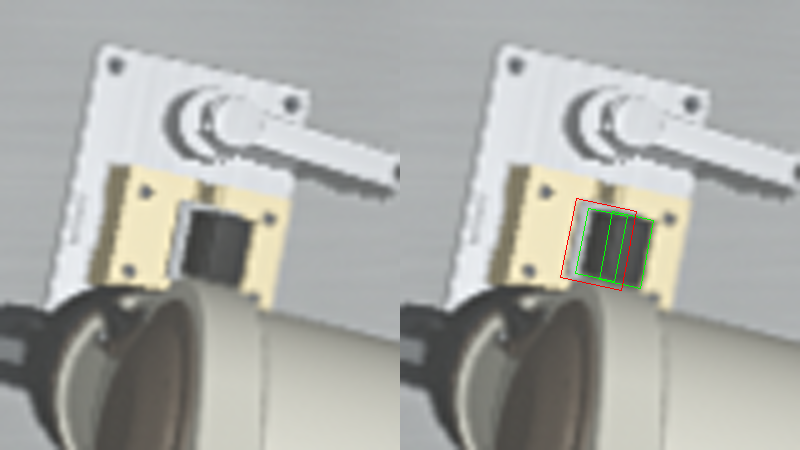

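View pics/d3.png

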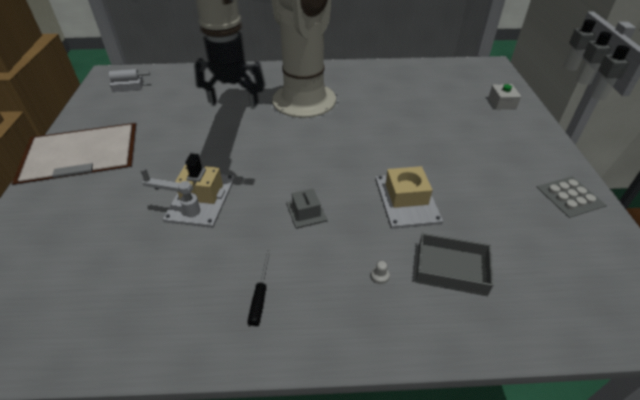

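In both views the gauge stands upright in the gap, with its shoulder flush and centred to within a few mm. The clamp arm is still aside, and nothing else has moved. I'll hand in the job.

```bash
python3 - <<'E'
from bench import env
print(env.finish_job())
E
```

```text
the job is handed in; nothing more can be done
None
```

The job is handed in at about 14 s on the robot's clock, with the gauge standing released in the gap and the clamp arm swung aside. No verdict was given.

- **Clamp arm:** I pushed its pin round with the closed fingers to about 1.5 rad. The last pictures still show it aside.
- **Gauge:** I took it from the holder and turned it to line up with the gap. I lowered it in small steps until the shoulder met the nest at about 7 N, released it and pulled the gripper clear.
- **Last checks:** With the model drawn over both camera pictures, the gauge stands upright and its shoulder lies flat on both halves. It sits a few mm at most towards -x along the gap (limit 14 mm) and lines up across it. In the last top picture the robot's own arm hid one end of the shoulder.
- **Forces:** The highest reading I saw was about 8 N, and it was near zero after release.
- **Other things on the bench:** The adapter, screwdriver and tray look unmoved.

No check failed or disagreed with another.

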